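# Pop the data cartridge out and catch it

### The job

Eject the data cartridge from its dock with the two fingers of one hand: press the eject button all the way down with one fingertip while the other finger waits standing on guard a little in front of the cartridge's nose, so that the cartridge springs out against that finger and is caught before it slides away. It must come clearly out of its seat, but by no more than half its length. The program finishes while holding: button still pressed down, cartridge at rest against the finger; grasp and lift nothing and leave the other things on the table alone.

Things in the scene. Friction and masses are not known exactly. Their poses are not given: they have to be found in the camera images.
- dock: Grey plastic cartridge dock, fixed, x -90 to +105 mm, y -45 to +80 mm. Origin at table height under the lane's middle line; x points from the open front to the rear housing, y towards the button (left seen from the front), z up. All dock mm below are in this frame. Lane floor z = 30. Lane walls (x -25 to 60, y = -35.5 and +35.5 outside) 54 high, bridge over the cartridge's rear 60, rear housing (x > 60) 64.
- apron (a point): Point on the lane floor at dock x = -60, y = 0, z = 30 mm: the open apron in front of the cartridge, flat, without walls, x -90 to -38, y -45 to +40. The guarding finger belongs over it, y -25 to +25. The cartridge comes out over it towards -x; a finger whose rear edge is at dock x = -50 stops it about 20 mm out. Unstopped it leaves the dock in under half a second.
- catch_top (a point): Top of the steel catch in front of the cartridge's nose: 6 mm long (dock x -37 to -31), 30 mm wide, 7 mm above the lane floor. It sinks with the eject button. With the button 7 mm down it is below the floor and frees the cartridge, which a spring pusher then throws out (4 N at the seat, 2.5 N at its stroke's end, 48 mm out), so that it keeps pushing on the finger.
- cartridge: Black plastic data cartridge lying in the lane, 80 (x) x 56 (y) x 20 (z) mm, about 100 g, paper label. Origin: centre of its underside, axes as the dock's. Seated: origin at dock x = 9 to 10, y = 0, z = 30 mm, nose (front face) at x = -31 to -30, top at z = 50. As it comes out its dock x falls: 2 mm when 8 mm out, -30 mm when half its length is out. An identical spare lies on the table.
- cart_nose (a point): Centre of the cartridge's front face (the face that comes out first), 10 mm above its underside; its x axis points into the cartridge.
- eject_top (a point): Centre of the flat top of the eject button: a ribbed grey key in a black well, 34 (x) x 28 (y) mm at the dock's front left, beside the apron. Dock x = -60, y = 56, z = 45 mm up, z = 35 mm fully down: there a second fingertip level with the pressing one, 40 to 75 mm to its right (-y), hangs 5 mm above the lane floor in front of the nose; both fingers always pass above the catch.
- eject (a joint): Eject button: 0 = up, 0.010 m = fully down (hard stop). It springs back when let go; spring 1.2 N at first to 3.2 N at the bottom, plus up to 2.5 N rubbing of the catch until it lets go at about 0.007 m.
- spare: Bystander: the spare cartridge, 80 x 56 x 20 mm, flat on the table beside the dock; origin under its centre.
- stick: Bystander: memory stick, 54 x 18 x 9 mm, on the table by the dock's front right corner.
- can: Bystander: small metal jar with black cap, 48 mm across, 70 mm high, to the left of the dock.
- trackball: Bystander: off-white trackball, 110 x 62 x 48 mm.
- gamepad: Bystander: black game controller, about 90 x 146 x 40 mm.
- mug: Bystander: white mug, 76 mm across, 85 mm high.
- driver: Bystander: screwdriver lying on the table, 160 mm long.
Things that resemble listed ones, but are neither listed nor needed, are in the scene too. Leave any orange look-alike of the cartridge alone.

How it is judged:
By the outcome, as a careful person would: the job done as asked, in the order asked, and still so for the second after the job is handed in, while the arm keeps its last pose, push and grip.
It also fails if it takes over 29 s, if anything falls off the work surface, if the arm or the gripper's body presses on something with over 40 N, if the wrist force passes 120 N, or if a joint passes its speed limit or range.

### The arm

A 7-joint arm with a two-finger parallel gripper is mounted at the origin on the work surface. World frame = base frame: x ahead of the robot, y to its left, z up, the work surface at z = 0. Lengths are in m, angles in degrees, forces in N, time in s.
With the tool pointing down it reaches from about 0.425 to 0.975 m from the base axis. Payload 16.7 kg.
Tool frame: the origin (TCP) lies at the very end of the fingers, on their centre line; the grasp point (between the pads) lies arm.hold_point_z behind it (arm.hold_point_z is the distance from the TCP to the grasp point, in m); z points along the fingers, y is the line along which they close (so a half turn about z gives the same grasp; the last joint's range is limited). The gripper opens to 85 mm and grips with 20 to 120 N. Pads are 22 mm wide; open, the fingers measure 114 mm over their backs; the gripper's body (76 mm by 85 mm) begins 54 mm behind the grasp point. The pads swing forward as they close: fully open they stand 13 mm farther back than shut.
Start: joints at [65.976, 24.414, 4.234, 92.017, -1.954, 63.644, -3.845], TCP at [0.18, -0.651, 0.231] pointing down, gripper open.
Joint ranges: [-163.25, 163.25], [-28.42, 122.38], [-70.27, 78.77], [12.13, 141.07], [-58.53, 238.53], [9.26, 117.41], [-156.51, 156.51]. Speed limits (degrees/s): [108.29, 108.29, 136.94, 136.94, 172.46, 172.46, 172.46].

### API

Orientations are given as a 3x3 rotation matrix whose columns are the frame's x, y, z axes.
In Python, from plant import arm gives the robot as it stands. The module is installed in compiled form; this text tells all that it offers.
- The arm moves only by the tool play_rows, never from a script. Its arguments are lists of equal length, an entry for each row: "delta_pos": the shift along the tool's x, y, z in mm, a list of three; "rotation": the turn, a rotation vector about the tool's x, y, z in rad, a list of three; "gripper": the closure in counts, from 0 (fully open) to 255 (shut). A call has 1 to 10 rows; each row is the pose to reach, as a shift and turn from the pose commanded when the call began, along the tool's axes at that moment; what a row does not reach only later rows make up. A row lasts 1/10 s, in which the tool goes at most 50 mm and 8.59 degrees, less where a joint would pass 70% of its speed; a pose out of reach is approached as far as the arm can. A call with a gripper value outside its range is refused whole. The fingers move at their own pace and stop on an object; "force" is the grip in N (left out, the last holds). Time passes only in rows, so rows that repeat a pose let the fingers close. It gives the time, the measured TCP pose, the force, the opening and the grip force at its end, in the units of the state.
- arm.get_obs(): the state, without advancing time (a new reading comes with each control period).
- arm.read_camera(name): name is "scene" or "top" or "wrist"; returns the picture (420x560x3 uint8, red, green, blue); there is no depth.
- arm.camera_params(name): a dict with "fx", "fy", "cx", "cy" (pixels), "k1" (the pictures are not rectified: a ray, as slopes to the right and down, at radius r is drawn at 1 + k1 r^2 times it, then the intrinsics apply), "rvec" (rotation vector, rad) and "tvec" (3), from world to camera coordinates, as OpenCV has them. Camera axes: x right, y down, z forward; pixel columns grow to the right and rows downward; lengths in m; the calibration is good to about 2 mm. A picture is of the moment at which its call begins: read the wrist's pose just before it. camera_params takes no time and is no camera call; for the wrist camera it gives the pose at the moment of the call.
- arm.job_done(): hands the job in; it is judged then, once.
The state is a dict: "time": time; "qpos": joint angles; "qd": joint speeds; "effort": joint torques, N m; "position": TCP position; "tcp_rot": TCP orientation; "force": force on the tool from outside, world axes, zero at the start; "ft_torque": the same for the moment, N m; "opening": finger opening in m; "grasp_force": force on a finger pad.
Only numpy, scipy, OpenCV 4.12 (cv2) and the standard library are available. Lean on these libraries where they do the work, as an engineer would, in place of code of your own. Each camera call takes 0.05 s, during which the arm holds its last target. There are 200 camera calls.

## Working session

There is one attempt and no reset: what is moved stays moved. The work goes in short steps, Python scripts to look and compute and a tool call to move; the robot and the scene stay as the last step left them, time stands still between calls to the robot, and variables do not carry over. Pictures are saved under pics/ and viewed, at most 10 in all, crops included, and the job is handed in when it is done.

Besides the shell and the picture viewer there is one more tool, called after "Emit:" in YAML: its name, and indented under it one key for each argument. play_rows: Moves the arm, as the interface text tells. Its arguments: {"type":"object","properties":{"delta_pos":{"type":"array"},"rotation":{"type":"array"},"gripper":{"type":"array"},"force":{"type":"number"}},"required":["delta_pos","rotation","gripper"]}

```bash
mkdir -p pics; cat > h.py <<'E'
import numpy as np, cv2
from plant import arm
def P(n):
    p=arm.camera_params(n); R=cv2.Rodrigues(np.array(p["rvec"],float))[0]; return p,R,np.array(p["tvec"],float).ravel()
def ray(c,u,v):
    p,R,t=c; x=(u-p["cx"])/p["fx"]; y=(v-p["cy"])/p["fy"]; rd=np.hypot(x,y); r=rd
    for _ in range(20): r=rd/(1+p["k1"]*r*r)
    s=r/rd if rd>0 else 1
    return -R.T@t, R.T@np.array([x*s,y*s,1])
def onz(c,u,v,z):
    o,d=ray(c,u,v); return o+d*(z-o[2])/d[2]
def proj(c,X):
    p,R,t=c; q=R@np.array(X)+t; a=q[:2]/q[2]; a=a*(1+p["k1"]*(a@a)); return a*[p["fx"],p["fy"]]+[p["cx"],p["cy"]]
def shot(n,f):
    c=P(n); im=np.array(arm.read_camera(n))[:,:,::-1].copy(); cv2.imwrite(f"pics/{f}.png",im); return c,im
E
python3 - <<'E'
from h import *
for n in("scene","top"): 
    c,im=shot(n,n+"0"); print(n,c[0], -c[1].T@c[2])
o=arm.get_obs();print(o["time"],o["position"],o["tcp_rot"],o["opening"],arm.hold_point_z)
E
```

```text
scene {'fx': 388.66344269601177, 'fy': 388.66344269601177, 'cx': 283.09289482740087, 'cy': 213.1025312430789, 'k1': -0.09794818354001265, 'rvec': array([ 2.09448114,  1.00491479, -0.48669791]), 'tvec': array([-0.32726207, -0.22382347,  1.45703224])} [ 1.19648689 -0.51096787  0.76646676]
top {'fx': 415.6964546538913, 'fy': 415.6964546538913, 'cx': 279.99662487135424, 'cy': 212.80738328010546, 'k1': -0.045165902000917746, 'rvec': array([ 2.14691354, -2.19161227,  0.14018379]), 'tvec': array([0.01636541, 0.51855748, 1.05916891])} [0.39471335 0.02295979 1.11116276]
0.1 [ 0.17977469 -0.65020677  0.23066324] [[ 9.63831516e-01  2.66511965e-01 -4.26185117e-04]
 [ 2.66512289e-01 -9.63830800e-01  1.17835625e-03]
 [-9.67243008e-05 -1.24932047e-03 -9.99999215e-01]] 0.08558166108811757 0.0187
```

View pics/top0.png

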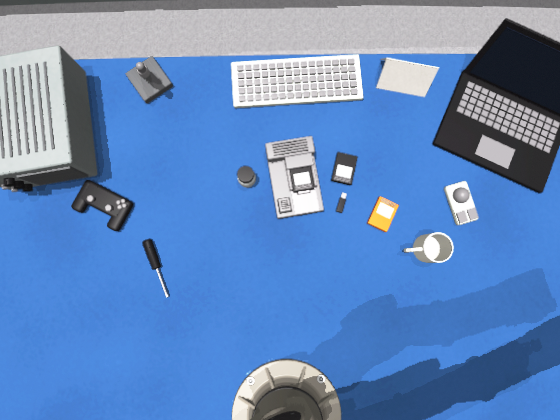

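View pics/scene0.png

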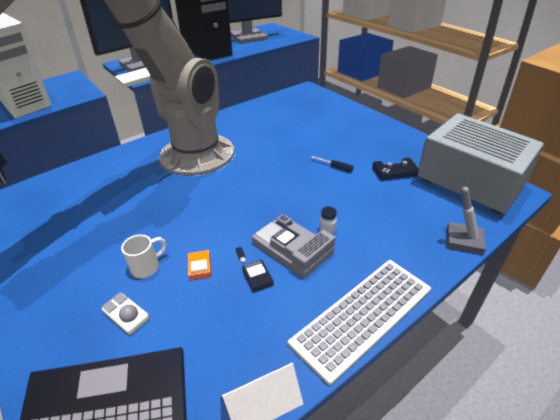

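The top view shows the dock at about (295,178), with its open front towards the robot and the button at (284,205). There are three cartridge candidates:
- Black one in the dock lane at (301,180). This is the one meant, because it lies in the dock.
- Black one on the table at (345,168), which is the spare.
- Orange look-alike at (383,214).

I'll confirm in an enlarged crop.

```bash
python3 - <<'E'
from h import *
im=cv2.imread("pics/top0.png"); cr=im[125:230,235:365]
cv2.imwrite("pics/c0.png",cv2.resize(cr,None,fx=5.5,fy=5.5,interpolation=cv2.INTER_CUBIC))
E
```

```text
(no output)
```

View pics/c0.png

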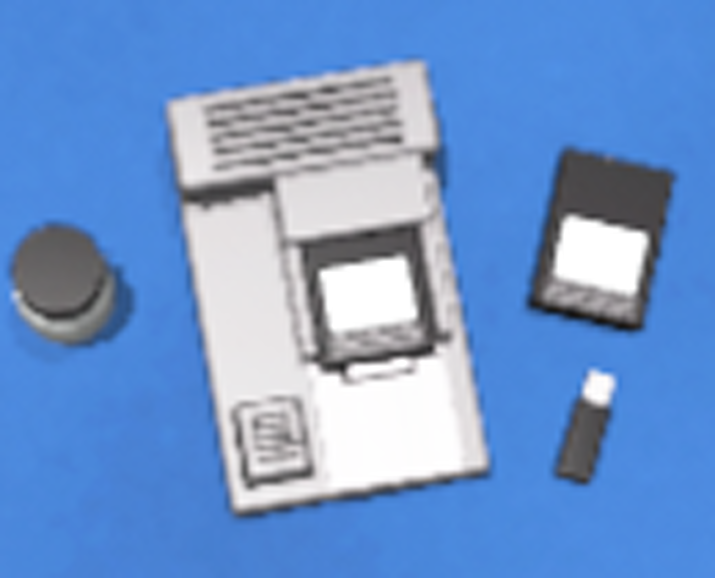

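```bash
python3 - <<'E'
from h import *
c=P("top")
pts={ "FR":((490,470),30,(-90,-45)),"FL":((236,513),30,(-90,80)),"but":((272,440),45,(-60,56)),"noseL":((322,358),50,(-30.5,28)),"noseR":((435,357),50,(-30.5,-28)),"RL":((168,103),64,(105,80)),"RR":((425,62),64,(105,-45))}
W=[];D=[]
for k,((a,b),z,d) in pts.items():
    X=onz(c,235+(a+.5)/5.5-.5,125+(b+.5)/5.5-.5,z/1e3); W.append(X[:2]*1e3);D.append(d); print(k,X.round(4))
for ks in ([0,2,4,5,6],[0,2,4],range(7)):
    w=np.array(W)[list(ks)];d=np.array(D,float)[list(ks)]
    wc=w-w.mean(0);dc=d-d.mean(0);z=((wc[:,0]+1j*wc[:,1])*np.conj(dc[:,0]+1j*dc[:,1])).sum();th=np.angle(z)
    R=np.array([[np.cos(th),-np.sin(th)],[np.sin(th),np.cos(th)]]);t=w.mean(0)-R@d.mean(0)
    print(np.degrees(th),t,(w-(d@R.T+t)).round(1).tolist())
    print("button",R@[-60,56]+t,"mid",R@[-60,25]+t)
E
```

```text
FR [ 0.5238 -0.1091  0.03  ]
FL [0.5056 0.0125 0.03  ]
but [ 0.5382 -0.005   0.045 ]
noseL [ 0.576  -0.0293  0.05  ]
noseR [ 0.5755 -0.0825  0.05  ]
RL [0.6966 0.0408 0.064 ]
RR [ 0.7144 -0.0809  0.064 ]
8.04952293830524 [604.35161113 -51.74591913] [[2.2, -0.2], [1.1, -0.3], [-2.6, 1.2], [-0.5, -1.4], [-0.2, 0.7]]
button [537.10114413  -4.69940291] mid [541.44204237 -35.39397251]
8.269944403720555 [604.54393046 -51.30710184] [[1.8, -0.4], [1.1, -0.5], [-2.9, 0.9]]
button [537.11296983  -4.51965107] mid [541.57192014 -35.19729378]
8.142778974971758 [605.42039954 -52.20101325] [[1.1, 0.3], [0.6, -1.7], [0.1, 0.3], [4.7, -0.5], [-3.7, 1.7], [-1.5, -1.1], [-1.3, 1.0]]
button [538.09344757  -5.26401783] mid [542.48429928 -35.95148142]
```

The dock yaw is about 8.1° and its origin is near (604.5, -51.5) mm. The fit residuals are at most 3 mm, so I'm moving to the approach now.

Emit:
play_rows:
  delta_pos:
    - [26,-25,0]
    - [51,-50,0]
    - [77,-75,0]
    - [103,-100,0]
    - [128,-125,0]
    - [154,-150,0]
    - [180,-175,0]
    - [205,-199,0]
    - [231,-224,0]
    - [256,-249,0]
  rotation:
    - [0,0,0.013]
    - [0,0,0.026]
    - [0,0,0.039]
    - [0,0,0.052]
    - [0,0,0.064]
    - [0,0,0.077]
    - [0,0,0.09]
    - [0,0,0.103]
    - [0,0,0.116]
    - [0,0,0.128]
  gripper: [120,120,120,120,120,120,120,120,120,120]
  force: 20

```text
time: 1.1
position: [0.3607, -0.3409, 0.2312]
tcp_rot: [[0.99, 0.141, -0.0], [0.141, -0.99, 0.0], [-0.0, -0.0, -1.0]]
force: [0.8, -0.5, 0.1]
opening: 0.0451
grasp_force: 0.0
```

```bash
cat > go.py <<'E'
from h import *
import sys
th=np.radians(8.1);t=np.array([604.5,-51.5]);Rd=np.array([[np.cos(th),-np.sin(th)],[np.sin(th),np.cos(th)]])
def go(dx,dy,z):
    o=arm.get_obs();R=np.array(o["tcp_rot"]);w=np.r_[Rd@[dx,dy]+t,z]
    p=np.array(o["position"])*1e3
    print("t",o["time"],"dock",(Rd.T@(p[:2]-t)).round(1),"z",p[2].round(1),"yaw",np.degrees(np.arctan2(R[1,0],R[0,0])).round(2),"tilt",R[:2,2].round(4),"open",o["opening"],"F",np.round(o["force"],2))
    print("delta tool",(R.T@(w-p)).round(1))
if __name__=="__main__": go(*map(float,sys.argv[1:]))
E
python3 go.py -60 26 130
```

```text
t 1.1 dock [-282.1 -252.2] z 231.2 yaw 8.09 tilt [-0.0002  0.0001] open 0.045089926265164254 F [ 0.84 -0.52  0.1 ]
delta tool [ 222.1 -278.2  101.2]
```

Emit:
play_rows:
  delta_pos:
    - [22,-28,2]
    - [45,-56,5]
    - [67,-84,10]
    - [89,-111,20]
    - [111,-139,35]
    - [133,-167,50]
    - [156,-195,65]
    - [178,-223,80]
    - [200,-250,92]
    - [222,-278,101]
  rotation:
    - [0,0,0]
    - [0,0,0]
    - [0,0,0]
    - [0,0,0]
    - [0,0,0]
    - [0,0,0]
    - [0,0,0]
    - [0,0,0]
    - [0,0,0]
    - [0,0,0]
  gripper: [120,120,120,120,120,120,120,120,120,120]

```text
time: 2.1
position: [0.5409, -0.0346, 0.1293]
tcp_rot: [[0.99, 0.141, -0.001], [0.141, -0.99, 0.0], [-0.001, -0.0, -1.0]]
force: [0.2, -1.0, -0.5]
opening: 0.0449
grasp_force: 0.0
```

```bash
python3 - <<'E'
from h import *
from go import *
c,im=shot("wrist","w1")
go(-60,26,90)
for n,X in {"but":(-60,56,45),"apron":(-60,0,30),"noseL":(-30.5,28,50),"noseR":(-30.5,-28,50),"catch":(-37,0,37)}.items():
    q=np.r_[Rd@X[:2]+t,X[2]]/1e3; print(n,proj(c,q).round(0))
E
```

```text
t 2.15 dock [-57.6  31.3] z 128.5 yaw 8.39 tilt [-0.0003  0.0029] open 0.045134709369711215 F [ 0.51  6.63 -1.42]
delta tool [-2.4  5.4 38.5]
but [248. 210.]
apron [317. 204.]
noseL [283. 175.]
noseR [358. 175.]
catch [318. 179.]
```

View pics/w1.png

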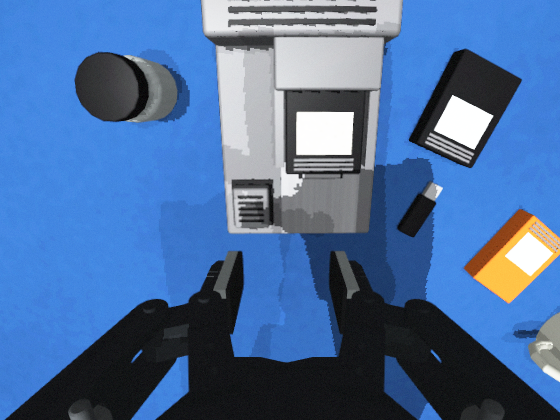

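The wrist view shows the button at (252,205), the apron at (325,205) and the cartridge nose edge at y≈172. My prediction was within 5 px, and the arm was still swaying when I took it. I'll lower, settle and re-measure.

Emit:
play_rows:
  delta_pos:
    - [0,0,8]
    - [0,0,16]
    - [0,0,24]
    - [0,0,31]
    - [0,0,36]
    - [0,0,38]
    - [0,0,38]
    - [0,0,38]
    - [0,0,38]
  rotation:
    - [0,0,0]
    - [0,0,0]
    - [0,0,0]
    - [0,0,0]
    - [0,0,0]
    - [0,0,0]
    - [0,0,0]
    - [0,0,0]
    - [0,0,0]
  gripper: [120,120,120,120,120,120,120,120,120]

```text
time: 3.05
position: [0.541, -0.0358, 0.0927]
tcp_rot: [[0.99, 0.141, 0.001], [0.141, -0.99, 0.0], [0.001, 0.0, -1.0]]
force: [0.4, 0.6, -0.3]
opening: 0.0454
grasp_force: 0.0
```

```bash
python3 - <<'E'
from h import *
from go import *
go(-60,26,60)
c,im=shot("wrist","w2")
go(-60,26,60)
for n,X in {"but":(-60,56,45),"apron":(-60,0,30),"noseL":(-30.5,28,50),"noseR":(-30.5,-28,50),"catch":(-37,0,37)}.items():
    q=np.r_[Rd@X[:2]+t,X[2]]/1e3; a=proj(c,q); print(n,a.round(0)); cv2.circle(im,tuple(int(v) for v in a.round()),2,(0,0,255),-1)
cv2.imwrite("pics/w2c.png",cv2.resize(im[80:320,140:440],None,fx=2.5,fy=2.5))
E
```

```text
t 3.05 dock [-60.7  24.5] z 92.7 yaw 8.12 tilt [0.0005 0.    ] open 0.04540745443563884 F [ 0.38  0.58 -0.33]
delta tool [ 0.6 -1.5 32.7]
t 3.1 dock [-60.7  24.5] z 92.6 yaw 8.12 tilt [0.0005 0.    ] open 0.04514825042188564 F [ 0.3   0.08 -0.4 ]
delta tool [ 0.7 -1.5 32.6]
but [240. 228.]
apron [320. 220.]
noseL [281. 188.]
noseR [369. 188.]
catch [322. 192.]
```

View pics/w2c.png

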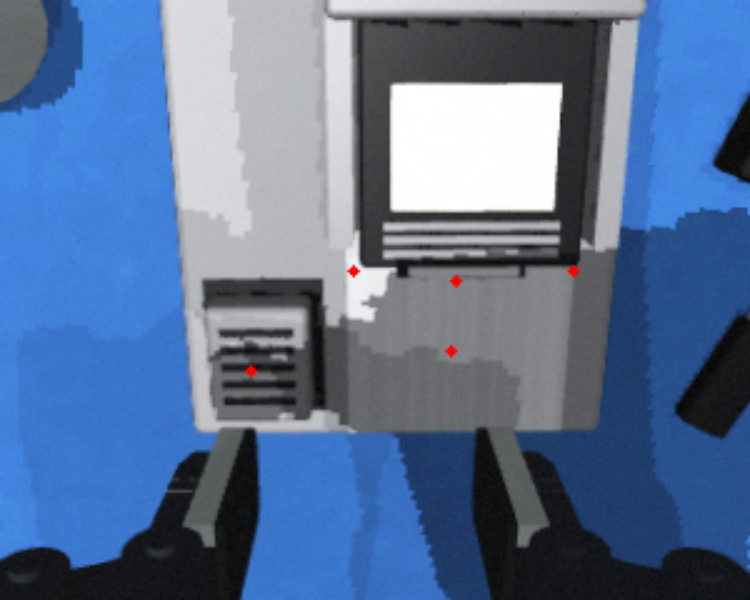

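The crop shows the button centre at crop (260,362), against a predicted (251,371), and the nose edge at y=262, against 271. That is a shift of about 2 mm, which is within the calibration, so the finger standing is right. Descending.

Emit:
play_rows:
  delta_pos:
    - [0,0,6]
    - [0,0,14]
    - [0,0,22]
    - [0,0,30]
    - [0,0,36]
    - [0,0,40]
    - [0,0,42]
    - [0,0,43]
    - [0,0,43]
  rotation:
    - [0,0,0]
    - [0,0,0]
    - [0,0,0]
    - [0,0,0]
    - [0,0,0]
    - [0,0,0]
    - [0,0,0]
    - [0,0,0]
    - [0,0,0]
  gripper: [120,120,120,120,120,120,120,120,120]

```text
time: 4.0
position: [0.5408, -0.0358, 0.0494]
tcp_rot: [[0.99, 0.141, 0.0], [0.141, -0.99, 0.0], [0.0, -0.0, -1.0]]
force: [1.0, 0.1, -1.0]
opening: 0.045
grasp_force: 0.0
```

```bash
python3 - <<'E'
from h import *
from go import *
c,im=shot("wrist","w3")
go(-59.5,24.5,40)
s,i2=shot("scene","s3")
cv2.imwrite("pics/w3c.png",np.hstack([cv2.resize(im[120:360,160:420],(400,369)),cv2.resize(i2[180:300,235:365],(400,369))]))
E
```

```text
t 4.05 dock [-60.7  24.6] z 49.5 yaw 8.12 tilt [0.0003 0.    ] open 0.045199859510009543 F [ 0.08 -0.52  0.05]
delta tool [1.2 0.1 9.5]
```

View pics/w3c.png

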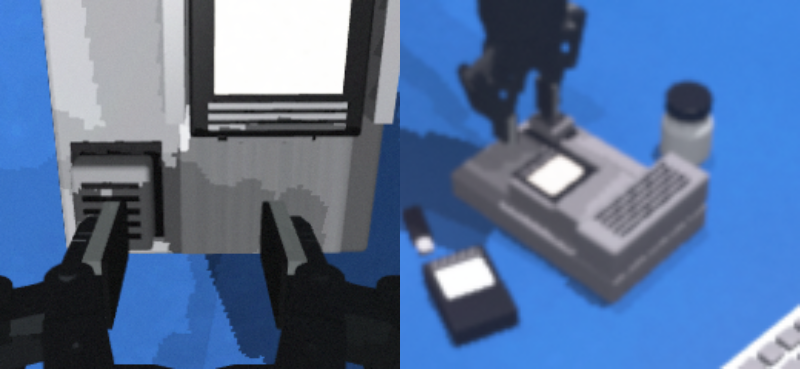

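The left finger is over the key (crop ~(110,215)) and the right finger is over the apron in front of the nose. Now I press in small steps.

Emit:
play_rows:
  delta_pos:
    - [0,0,2]
    - [0,0,4]
    - [0,0,6]
    - [0,0,8]
    - [0,0,8]
  rotation:
    - [0,0,0]
    - [0,0,0]
    - [0,0,0]
    - [0,0,0]
    - [0,0,0]
  gripper: [120,120,120,120,120]

```text
time: 4.6
position: [0.5408, -0.0358, 0.0411]
tcp_rot: [[0.99, 0.141, -0.0], [0.141, -0.99, 0.0], [-0.0, -0.0, -1.0]]
force: [-0.0, -0.6, 1.0]
opening: 0.0453
grasp_force: 0.2
```

Emit:
play_rows:
  delta_pos:
    - [0,0,1]
    - [0,0,2]
    - [0,0,3]
    - [0,0,4]
    - [0,0,4]
  rotation:
    - [0,0,0]
    - [0,0,0]
    - [0,0,0]
    - [0,0,0]
    - [0,0,0]
  gripper: [120,120,120,120,120]

```text
time: 5.1
position: [0.5408, -0.0358, 0.0372]
tcp_rot: [[0.99, 0.141, -0.0], [0.141, -0.99, 0.0], [-0.0, -0.0, -1.0]]
force: [-0.2, -0.1, 3.1]
opening: 0.0451
grasp_force: 1.3
```

Emit:
play_rows:
  delta_pos:
    - [0,0,1]
    - [0,0,2]
    - [0,0,3]
    - [0,0,4]
    - [0,0,4]
    - [0,0,4]
  rotation:
    - [0,0,0]
    - [0,0,0]
    - [0,0,0]
    - [0,0,0]
    - [0,0,0]
    - [0,0,0]
  gripper: [120,120,120,120,120,120]

```text
time: 5.7
position: [0.5406, -0.0358, 0.0332]
tcp_rot: [[0.99, 0.141, -0.0], [0.141, -0.99, 0.0], [-0.0, -0.0, -1.0]]
force: [-2.0, -1.1, 2.0]
opening: 0.0451
grasp_force: 3.1
```

```bash
python3 go.py -60 24.5 33
```

```text
t 5.7 dock [-61.1  24.6] z 33.2 yaw 8.12 tilt [-0.0004  0.    ] open 0.04514205921193189 F [-2.   -1.05  2.01]
delta tool [1.1 0.1 0.2]
```

Fx has gone negative, so the cartridge has sprung out against the finger. Pressing on to the hard stop.

Emit:
play_rows:
  delta_pos:
    - [0,0,1]
    - [0,0,2]
    - [0,0,2.5]
    - [0,0,2.5]
    - [0,0,2.5]
  rotation:
    - [0,0,0]
    - [0,0,0]
    - [0,0,0]
    - [0,0,0]
    - [0,0,0]
  gripper: [120,120,120,120,120]

```text
time: 6.2
position: [0.5407, -0.0358, 0.032]
tcp_rot: [[0.99, 0.141, 0.0], [0.141, -0.99, -0.0], [0.0, 0.0, -1.0]]
force: [-11.9, -1.4, 33.1]
opening: 0.0453
grasp_force: 18.3
```

The hard stop is reached. The push is stiff at 33 N, so I'll ease it slightly while staying on the stop.

Emit:
play_rows:
  delta_pos:
    - [0,0,-0.5]
    - [0,0,-0.8]
    - [0,0,-0.8]
    - [0,0,-0.8]
  rotation:
    - [0,0,0]
    - [0,0,0]
    - [0,0,0]
    - [0,0,0]
  gripper: [120,120,120,120]

```text
time: 6.6
position: [0.5407, -0.0358, 0.0323]
tcp_rot: [[0.99, 0.141, -0.0], [0.141, -0.99, -0.0], [-0.0, 0.0, -1.0]]
force: [-8.9, -0.4, 20.7]
opening: 0.0451
grasp_force: 12.6
```

```bash
python3 - <<'E'
from h import *
from go import *
c,im=shot("wrist","w4")
s,i2=shot("scene","s4")
go(-60,24.5,33)
for yy in(28,-28):
    for x in (-50,-31): print(x,yy,proj(c,np.r_[Rd@[x+1.5,yy-1.2]+t,50]/1e3).round(0))
cv2.imwrite("pics/w4c.png",np.hstack([cv2.resize(im[120:360,160:420],(400,369)),cv2.resize(i2[180:300,235:365],(400,369))]))
E
```

```text
t 6.7 dock [-61.   24.6] z 32.3 yaw 8.12 tilt [-0.0001 -0.0002] open 0.045207022644319694 F [-8.84 -0.52 20.43]
delta tool [ 1.   0.1 -0.7]
-50 28 [281. 259.]
-31 28 [281. 221.]
-50 -28 [401. 259.]
-31 -28 [406. 221.]
```

View pics/w4c.png

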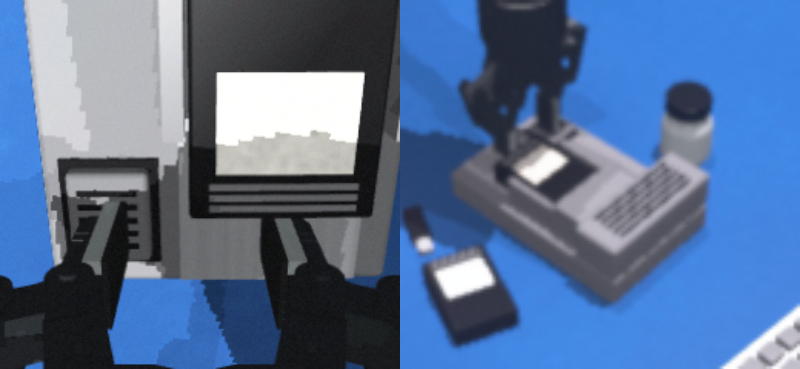

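The nose edge is at image row ≈261, which is dock x≈-51, so the cartridge is about 20 mm out. It rests against the guard finger and the button is fully down. Handing in.

```bash
python3 -c "
from plant import arm
print(arm.job_done())"
```

```text
the job is handed in; nothing more can be done
None
```

The job is handed in at about 6.7 s: the eject button is held at its hard stop (about 20 N), and the cartridge is about 20 mm out, resting against the guard finger; no other object was touched.

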